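Lay a tile coaster for the salt shaker

ROBOT

A 6-joint arm with a two-finger parallel gripper is mounted at the origin on a cart in front of the work surface, level with it; the furniture and walls round the work are solid. World frame = base frame: x ahead of the robot, y to its left, z up, the work surface at z = 0. Lengths are in mm, angles in rad, forces in N, time in s.
With the tool pointing down it reaches from about 350 to 875 mm from the base axis. Payload 4.2 kg.
Tool frame: the origin (TCP) lies midway between the tips of the shut fingers; the grasp point (between the pads) lies 19 mm behind it (tcp_to_grasp is the distance from the TCP to the grasp point, in mm); z points along the fingers, y is the line along which they close (so a half turn about z gives the same grasp; the last joint's range is limited). The gripper opens to 85 mm and grips with 20 to 120 N. Pads are 22 mm wide; open, the fingers measure 114 mm over their backs; the gripper's body (76 mm by 85 mm) begins 54 mm behind the grasp point. The pads swing forward as they close: fully open they stand 13 mm farther back than shut.
Start: joints at [1.495, 0.385, 0.008, 0, -1.194, -0.259], TCP at [205.33, 590.287, 231.312] pointing down, gripper open.
Joint ranges: [-3.14, 3.14], [-1.21, 2.06], [-1.07, 1.41], [-3.16, 2.05], [-2.99, -0.16], [-3.1, 3.1]. Speed limits (rad/s): [2.79, 2.79, 3.14, 3.14, 3.14, 3.14].

INTERFACE

Orientations are given as a unit quaternion [x, y, z, w].
In Python, from bench import read_state, get_image, job_done, tcp_to_grasp gives the robot as it stands.
- The arm moves only by the tool jog_arm, never from a script. Its argument "plan" is a list of rows, each a list of 3 entries, a list of its own where there are three numbers: the finger opening in mm, from 0 to 85.4, then the shift along the tool's x, y, z as a fraction of full scale, then the turn, a rotation vector about the tool's x, y, z as a fraction of full scale. A call has 1 to 10 rows; each row is the pose to reach, as a shift and turn from the pose commanded when the call began, along the tool's axes at that moment; what a row does not reach only later rows make up. Full scale, the value 1, is 0.1 m for a shift and 60 degrees for a turn. A row lasts 1/8 s, in which the tool goes at most 62.5 mm and 10.7 degrees, less where a joint would pass 70% of its speed; a pose out of reach is approached as far as the arm can. A call with a number of a shift or a turn outside -1 to 1 is refused whole. A call with a gripper value outside its range is refused whole. The fingers move at their own pace and stop on an object; the grip force is fixed at half the most. Time passes only in rows, so rows that repeat a pose let the fingers close. It gives the time, the measured TCP pose, the force, the opening and the grip force at its end, in the units of the state.
- read_state(): the state, without advancing time (a new reading comes with each control period).
- get_image(name): name is "scene" or "top" or "wrist"; returns a dict with "img" (400x640x3 uint8, red, green, blue), "range_z" (400x640 float32, mm along the optical axis (not along the pixel's ray), 0 where there is no reading), "intrinsics" (3x3 intrinsics, pixels), "extrinsics" (4x4, takes a point from camera to world coordinates); the wrist camera has in their place "tool_from_camera" (4x4, takes a point from camera to tool coordinates, whose origin is the TCP and whose axes are the flange's). Camera axes: x right, y down, z forward; pixel columns grow to the right and rows downward; lengths in mm; the calibration is good to about 2 mm. A picture is of the moment at which its call begins: read the wrist's pose just before it.
- job_done(): hands the job in; it is judged then, once.
The state is a dict: "clock": time; "joints": joint angles; "joint_vel": joint speeds; "joint_efforts": joint torques, N m; "position": TCP position; "ee_rot": TCP orientation; "contact_force": force on the tool from outside, world axes, zero at the start; "wrist_torque": the same for the moment, N m; "gripper_width": finger opening in mm; "grasp_force": force on a finger pad.
Only numpy, scipy, OpenCV 4.12 (cv2) and the standard library are available. Lean on these libraries where they do the work, as an engineer would, in place of code of your own. Each camera call takes 0.05 s, during which the arm holds its last target. There are 200 camera calls.

TASK

Press lightly on the top tile of the stack in the wooden box and slide it sideways, flat and without lifting it, onto the ledge at the other end of the box until it lies fully home against the far lip; never press hard, and leave the other tiles stacked as they are. Then set the salt shaker down gently, upright in the middle of that tile, and leave the other jars alone.

Things in the scene. Friction and masses are not known exactly. Their poses are not given: they have to be found in the camera images.
- tile_box: Fixed waxed-wood box, 224 x 115 mm, long side along its x. Origin on the worktop, on the centre line. Well with the stack, on a sprung floor: x -0.105 to -0.003; its 8 mm walls end 1 to 2 mm below the uppermost tile's top face, so tile edges cannot be reached. Ledge: x -0.003 to 0.103; its side walls and far lip (inner face x 0.103) end 42 mm above the worktop. 99 mm clear between side walls.
- home (a point): Point fixed to the box: box x = 0.055, y = 0, 34.5 mm above the worktop. In x and y the tile's centre lies here when fully home at the far lip, some 110 mm along box +x from its start. The ledge lies 1.5 to 5.5 mm lower than the tile's underside at the start, by an amount not reported: the tile sinks by that as it crosses, so follow it down by feel. The ledge is sprung too, 15 N per mm.
- tile_top: Uppermost of four white glazed tiles, 96x96x10 mm, 0.2 kg, friction underneath 0.3. Origin: centre of underside, z up; top face 10 mm above. Starts 38 mm above the worktop. Shut fingertips, lowered slowly onto its middle, drag it: 4 to 8 N does it. The stack gives 1 mm per 15 N: pressed too hard it sinks and the tile butts on the ledge; over 15 N is not allowed; too lightly, the tips slip.
- tile_next: The tile directly under the uppermost one, same size and origin, underside 28 mm above the worktop. Must stay in place, as must the two below it.
- salt: Salt shaker: glass body with a rounded grey metal cap, 44 mm across, 90 mm tall, about 0.1 kg. Stands upright on the worktop to the right of the box; body of full width from 0 to about 66 mm height. Origin: centre of its underside; z is its axis.
- dark_bottle: Bystander: small brown bottle with a black cap, 33 mm across, 83 mm tall; origin at the centre of its underside. Leave alone.
- spice_jar: Bystander: spice jar with a broad black cap, 41 mm across, 105 mm tall; origin at the centre of its underside. Leave alone.

How it is judged (in metres and radians):
On the way, in this order (a step that is already met when the one before it is completed fails the run):
1. the uppermost tile lies flat on the ledge, within 4 mm of the far lip, the next tile still in place (x of tile_top in the frame of tile_box above 0.051 m and z of tile_top in the frame of tile_box below 0.0376 m and angle between each of tile_top, tile_next's own z axis and vertical below 0.04 rad and distance of tile_next from where it was at the start of the episode below 0.006 m), for 0.2 s.
2. the salt shaker is carried above the tile (horizontal distance between salt and tile_top below 0.03 m and z of salt in the frame of tile_top above 0.012 m), for 0.05 s.
At the end, for the whole second after the job is handed in: The uppermost tile lies flat on the ledge within 4 mm of the far lip; the tile that was under it has moved less than 6 mm and lies flat; the salt shaker stands upright on the moved tile, at rest, its axis within 20 mm of the tile's centre (all of step 1 and horizontal distance between salt and tile_top below 0.02 m and z of salt in the frame of tile_top between 0.007 and 0.013 m and angle between salt's own z axis and vertical below 0.12 rad and linear speed of each of salt, tile_top below 0.02 m/s); the robot touches nothing.
It fails at once if the tile is pressed with more than 15 N by the gripper (contact force between the fingers and tile_top above 15 N).
It fails at once if the uppermost tile is lifted more than 8 mm or tilted (z of tile_top in the frame of tile_box above 0.046 m or angle between tile_top's own z axis and vertical above 0.15 rad).
It fails at once if another tile of the stack is dragged away (distance of tile_next from where it was at the start of the episode above 0.01 m).
It fails at once if the salt shaker is tipped over or set down hard on the tile (over 15 N) (angle between salt's own z axis and vertical above 0.5 rad or contact force between salt and tile_top above 15 N).
It fails at once if the bottle or the spice jar is pushed away or tipped (distance of any of dark_bottle, spice_jar from where it was at the start of the episode above 0.03 m or angle between any of dark_bottle, spice_jar's own z axis and vertical above 0.3 rad).
It also fails if it takes over 72 s, if anything falls off the work surface, if the arm or the gripper's body presses on something with over 40 N, if the wrist force passes 120 N, or if a joint passes its speed limit or range.

## Working session

There is one attempt and no reset: what is moved stays moved. The work goes in short steps, Python scripts to look and compute and a tool call to move; the robot and the scene stay as the last step left them, time stands still between calls to the robot, and variables do not carry over. Pictures are saved under pics/ and viewed, at most 10 in all, crops included, and the job is handed in when it is done.

Besides the shell and the picture viewer there is one more tool, called as name(argument=value, ...), one argument or row to a line, values as JSON. jog_arm: Moves the arm, as the interface text tells. Its arguments: {"type":"object","properties":{"plan":{"type":"array"}},"required":["plan"]}

```bash
mkdir -p pics; cat > h.py <<'E'
import numpy as np,cv2
from bench import *
def snap(n,f):
    s=read_state();d=get_image(n);cv2.imwrite('pics/'+f+'.png',d['img'][:,:,::-1]);np.savez('pics/'+f,pos=s['position'],rot=s['ee_rot'],**d);return s,d
def px(f,u,v):
    d=np.load('pics/'+f+'.npz');K=d['intrinsics'];z=np.median(d['range_z'][v-2:v+3,u-2:u+3])
    p=np.array([*(np.linalg.inv(K)@[u,v,1]*z),1])
    if 'extrinsics' in d: return (d['extrinsics']@p)[:3]
    from scipy.spatial.transform import Rotation as R
    return R.from_quat(d['rot']).apply((d['tool_from_camera']@p)[:3])+d['pos']
E
python3 -c "
from h import *
s,d=snap('top','t1');print(s);snap('scene','s1')"
```

```text
{'clock': 0.0, 'joints': array([ 1.49460146e+00,  3.85567005e-01,  6.57148349e-03, -5.15999884e-04,
       -1.19397825e+00, -2.58571063e-01]), 'joint_vel': array([ 0.00189373, -0.00026989, -0.00020977, -0.00122946,  0.00022638,
        0.0010027 ]), 'joint_efforts': array([ 6.31010189e-04, -3.92291236e+01,  1.88402778e+01,  4.18614194e+00,
       -4.66533369e-03,  8.43263592e-06]), 'position': array([205.14362145, 589.73445771, 230.19148313]), 'ee_rot': array([ 9.86007671e-01, -1.66696222e-01, -1.39657881e-04,  1.10603566e-03]), 'contact_force': array([-0.21199778,  0.84598252, -0.46121771]), 'wrist_torque': array([-0.02946999, -0.03897185, -0.02901429]), 'grasp_force': 0.0, 'gripper_width': 85.48503379365594}
```

View pics/t1.png

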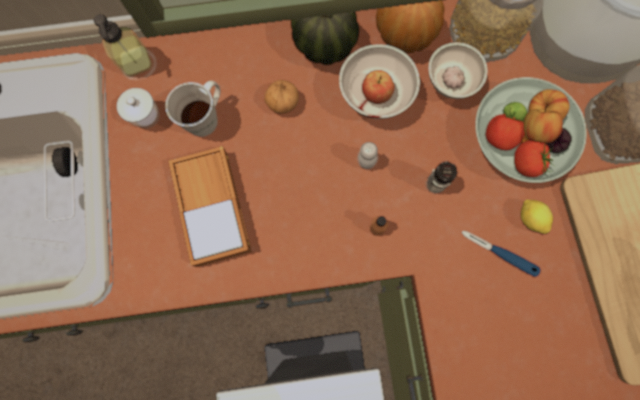

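View pics/s1.png

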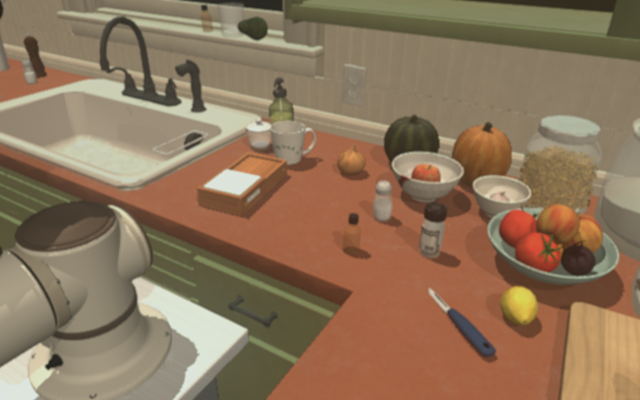

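The top view shows the box with the white tile at about (215,230), the empty ledge at (203,178) and the far lip near (198,155). The salt is at (368,155), the bottle at (380,226) and the spice jar at (440,178).

```bash
python3 -c "
from h import *
np.set_printoptions(precision=1,suppress=True)
d=np.load('pics/t1.npz');print(d['extrinsics'],d['intrinsics'])
for u,v in [(215,230),(203,178),(368,149),(366,160),(381,221),(445,171),(300,200)]: print(u,v,px('t1',u,v))
for u,v in [(383,188),(352,220),(433,210),(232,181),(262,172)]: print(u,v,px('s1',u,v))
# tile points: white top in range
K=d['intrinsics'];Z=d['range_z'];v,u=np.mgrid[140:270,160:260];z=Z[v,u]
P=np.stack([(u-K[0,2])/K[0,0]*z,(v-K[1,2])/K[1,1]*z,z,z*0+1],-1)@d['extrinsics'].T
img=d['img'][v,u].astype(int)
m=(img.min(-1)>150)
c,n=cv2.connectedComponents(m.astype(np.uint8))
k=max(range(1,c),key=lambda i:(n==i).sum());q=P[n==k];print(len(q),q[:,:3].mean(0))
print(cv2.minAreaRect(q[:,:2].astype(np.float32)))
m=(P[...,2]>25)&(P[...,2]<70);c,n=cv2.connectedComponents(m.astype(np.uint8));k=max(range(1,c),key=lambda i:(n==i).sum());q=P[n==k];print(len(q),cv2.minAreaRect(q[:,:2].astype(np.float32)))
im=cv2.resize(d['img'][120:280,130:290,::-1],None,fx=3.7,fy=3.7,interpolation=cv2.INTER_CUBIC)
cv2.imwrite('pics/c1.png',im)
"
```

```text
[[ -0.1  -1.    0.2 291.1]
 [ -1.    0.1  -0.  -80.9]
 [ -0.   -0.2  -1.  931.5]
 [  0.    0.    0.    1. ]] [[453.5   0.  325.9]
 [  0.  453.5 206.2]
 [  0.    0.    1. ]]
215 230 [457.7 121.5  48.6]
203 178 [571.2 139.5  34.7]
368 149 [ 567.6 -197.6   88.6]
366 160 [ 554.1 -193.7   61.8]
381 221 [ 424.6 -200.4   81.9]
445 171 [ 498.5 -332.2  105.8]
300 200 [505.5 -50.5  -0.2]
383 188 [ 553.6 -205.5   81.5]
352 220 [ 417.4 -203.3   74.7]
433 210 [ 485.4 -335.1  104.1]
232 181 [459.7 126.7  47. ]
262 172 [553.2 111.7  34.3]
2345 [460.1 125.7  51.8]
((383.37615966796875, 67.76284790039062), (326.720458984375, 125.34683227539062), 37.19169616699219)
6384 ((513.6163330078125, 134.57418823242188), (224.42178344726562, 116.47115325927734), 7.862839698791504)
```

View pics/c1.png

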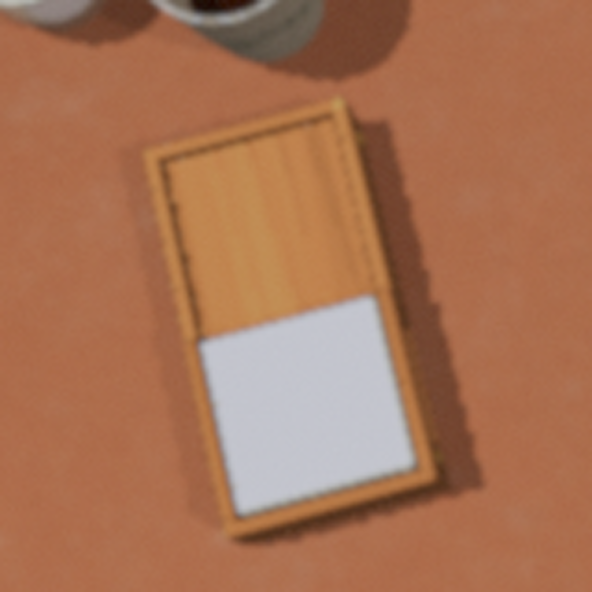

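Box centre is about (514,135), yaw 7.9°, and the tile centre about (459,127). I'll close the fingers and move over the tile.

jog_arm(
  plan=[
    [0,[0.5,0.44,0],[0,0,0]],
    [0,[0.98,0.88,0],[0,0,0]],
    [0,[0.98,0.88,0],[0,0,0]],
  ],
)

```text
clock: 0.48
position: [270.0, 471.6, 231.3]
ee_rot: [0.986, -0.168, -0.0, 0.001]
contact_force: [0.5, 1.4, -0.8]
gripper_width: 32.1
grasp_force: 0.0
```

jog_arm(
  plan=[
    [0,[0.5,0.44,0],[0,0,0]],
    [0,[0.98,0.88,0.1],[0,0,0]],
    [0,[0.98,0.88,0.1],[0,0,0]],
  ],
)

```text
clock: 0.85
position: [333.1, 357.0, 220.7]
ee_rot: [0.986, -0.168, -0.0, 0.001]
contact_force: [-0.1, 0.2, -0.4]
gripper_width: 0.1
grasp_force: 0.0
```

jog_arm(
  plan=[
    [0,[0.5,0.44,0],[0,0,0]],
    [0,[0.98,0.88,0.3],[0,0,0]],
    [0,[0.98,0.88,0.3],[0,0,0]],
  ],
)

```text
clock: 1.23
position: [396.4, 242.4, 189.8]
ee_rot: [0.986, -0.168, -0.001, 0.001]
contact_force: [-0.9, 0.8, 1.1]
gripper_width: 0.3
grasp_force: 0.0
```

jog_arm(
  plan=[
    [0,[0.5,0.44,0.2],[0,0,-0.15]],
    [0,[0.98,0.88,0.4],[0,0,-0.3]],
    [0,[0.98,0.88,0.4],[0,0,-0.451]],
    [0,[0.98,0.88,0.4],[0,0,-0.451]],
  ],
)

```text
clock: 1.72
position: [460.7, 129.3, 150.9]
ee_rot: [0.998, 0.068, -0.0, 0.0]
contact_force: [0.9, -0.1, -0.1]
gripper_width: 0.1
grasp_force: 0.0
```

```bash
cat >> h.py <<'E'
from scipy.spatial.transform import Rotation as R
np.set_printoptions(precision=2,suppress=True)
def to(x,y,z,yaw):
    "fractional shift/turn in tool axes to target tcp, tool down"
    s=read_state();r=R.from_quat(s['ee_rot']);g=R.from_euler('z',yaw,degrees=True)*R.from_quat([1,0,0,0])
    print('clock',s['clock'],'pos',s['position'],'F',s['contact_force'],'w',s['gripper_width'],'grip',s['grasp_force'])
    print('shift',r.inv().apply(np.array([x,y,z])-s['position'])/100,'turn',(r.inv()*g).as_rotvec(degrees=True)/60)
E
python3 -c "
from h import *
to(459.1,127,70,7.86)
snap('wrist','w1')"
```

```text
clock 1.725 pos [460.69 129.26 150.86] F [ 0.85 -0.12 -0.06] w 0.14889758193778088 grip 0.0
shift [-0.02  0.02  0.81] turn [ 0.  0. -0.]
```

View pics/w1.png

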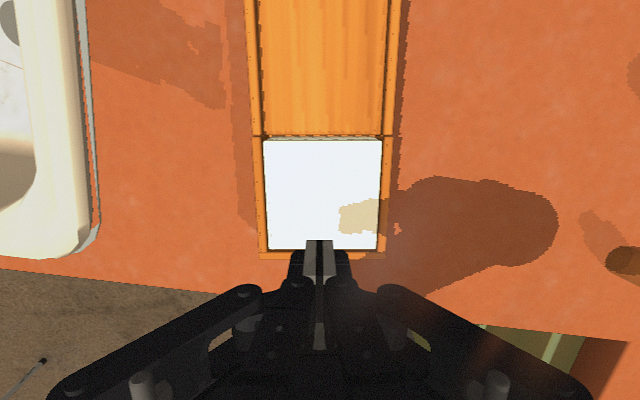

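The wrist view shows the tile at corners (264,140), (382,140), (267,248) and (378,248), in line with the tool. The ledge lies above it in the image.

```bash
python3 -c "
from h import *
for u,v in [(268,145),(378,145),(270,240),(375,240),(322,195),(325,70)]: print(u,v,px('w1',u,v))
d=np.load('pics/w1.npz');K=d['intrinsics'];i=np.linalg.inv(K)
T=d['tool_from_camera']
for u,v in [(264,139),(382,139),(266,249),(378,249)]:
    z=np.median(d['range_z'][185:205,300:340]) ; r=R.from_quat(d['rot'])
    a=r.apply(T[:3,:3]@(i@[u,v,1])); o=r.apply(T[:3,3])+d['pos']; print(u,v,o+a*(48-o[2])/a[2])
"
```

```text
268 145 [499.9  175.98  47.24]
378 145 [511.84  88.56  47.54]
270 240 [417.55 166.98  47.79]
375 240 [429.64  75.18  46.89]
322 195 [464.52 127.3   47.7 ]
325 70 [562.67 138.43  34.09]
264 139 [504.29 179.43  48.  ]
382 139 [516.96  86.4   48.  ]
266 249 [408.5 169.7  48. ]
378 249 [421.91  71.19  48.  ]
```

jog_arm(
  plan=[
    [0,[0,0.02,0.5],[0,0,0]],
    [0,[0,0.02,0.85],[0,0,0]],
    [0,[0,0.02,0.95],[0,0,0]],
    [0,[0,0.02,0.97],[0,0,0]],
    [0,[0,0.02,0.97],[0,0,0]],
    [0,[0,0.02,0.97],[0,0,0]],
  ],
)

```text
clock: 2.52
position: [461.0, 127.7, 55.5]
ee_rot: [0.998, 0.069, 0.001, -0.001]
contact_force: [-0.1, 0.2, 0.1]
gripper_width: 0.1
grasp_force: 0.0
```

jog_arm(
  plan=[
    [0,[0,0,0.01],[0,0,0]],
    [0,[0,0,0.02],[0,0,0]],
    [0,[0,0,0.025],[0,0,0]],
    [0,[0,0,0.03],[0,0,0]],
    [0,[0,0,0.035],[0,0,0]],
    [0,[0,0,0.035],[0,0,0]],
    [0,[0,0,0.035],[0,0,0]],
  ],
)

```text
clock: 3.4
position: [460.2, 127.0, 50.8]
ee_rot: [0.998, 0.069, -0.0, 0.0]
contact_force: [1.0, -0.2, -0.8]
gripper_width: 0.2
grasp_force: 0.0
```

jog_arm(
  plan=[
    [0,[0,0,0.005],[0,0,0]],
    [0,[0,0,0.01],[0,0,0]],
    [0,[0,0,0.01],[0,0,0]],
    [0,[0,0,0.01],[0,0,0]],
  ],
)

```text
clock: 3.9
position: [460.2, 127.1, 49.8]
ee_rot: [0.998, 0.069, 0.0, -0.0]
contact_force: [0.8, -0.1, 0.8]
gripper_width: 0.2
grasp_force: 0.0
```

jog_arm(
  plan=[
    [0,[0,0,0.003],[0,0,0]],
    [0,[0,0,0.005],[0,0,0]],
    [0,[0,0,0.005],[0,0,0]],
    [0,[0,0,0.005],[0,0,0]],
  ],
)

```text
clock: 4.4
position: [460.2, 127.0, 49.3]
ee_rot: [0.998, 0.069, -0.0, 0.0]
contact_force: [-0.5, -0.5, -0.3]
gripper_width: 0.2
grasp_force: 0.0
```

jog_arm(
  plan=[
    [0,[0,0,0.003],[0,0,0]],
    [0,[0,0,0.005],[0,0,0]],
    [0,[0,0,0.005],[0,0,0]],
    [0,[0,0,0.005],[0,0,0]],
  ],
)

```text
clock: 4.9
position: [460.2, 127.1, 48.8]
ee_rot: [0.998, 0.069, -0.0, -0.0]
contact_force: [0.3, -0.2, -0.2]
gripper_width: -0.3
grasp_force: 0.0
```

jog_arm(
  plan=[
    [0,[0,0,0.003],[0,0,0]],
    [0,[0,0,0.005],[0,0,0]],
    [0,[0,0,0.005],[0,0,0]],
    [0,[0,0,0.005],[0,0,0]],
  ],
)

```text
clock: 5.4
position: [460.2, 127.0, 48.3]
ee_rot: [0.998, 0.069, -0.0, 0.0]
contact_force: [-0.1, 0.3, -0.5]
gripper_width: 0.1
grasp_force: 0.0
```

jog_arm(
  plan=[
    [0,[0,0,0.003],[0,0,0]],
    [0,[0,0,0.003],[0,0,0]],
    [0,[0,0,0.003],[0,0,0]],
  ],
)

```text
clock: 5.78
position: [460.2, 127.1, 48.1]
ee_rot: [0.998, 0.069, 0.0, -0.0]
contact_force: [0.7, 0.2, -0.4]
gripper_width: -0.3
grasp_force: 0.2
```

jog_arm(
  plan=[
    [0,[0,0,0.003],[0,0,0]],
    [0,[0,0,0.003],[0,0,0]],
    [0,[0,0,0.003],[0,0,0]],
  ],
)

```text
clock: 6.15
position: [460.2, 127.1, 47.9]
ee_rot: [0.998, 0.069, 0.0, -0.0]
contact_force: [-0.6, -0.3, 3.1]
gripper_width: 0.1
grasp_force: 1.5
```

jog_arm(
  plan=[
    [0,[0,0,0.002],[0,0,0]],
    [0,[0,0,0.002],[0,0,0]],
    [0,[0,0,0.002],[0,0,0]],
  ],
)

```text
clock: 6.52
position: [460.2, 127.1, 47.7]
ee_rot: [0.998, 0.069, 0.0, -0.0]
contact_force: [-1.3, -0.7, 5.4]
gripper_width: -0.1
grasp_force: 2.6
```

jog_arm(
  plan=[
    [0,[0.015,0,0],[0,0,0]],
    [0,[0.04,0,0],[0,0,0]],
    [0,[0.08,0,0],[0,0,0]],
    [0,[0.12,0,0],[0,0,0]],
    [0,[0.16,0,0],[0,0,0]],
    [0,[0.19,0,0],[0,0,0]],
    [0,[0.2,0,0],[0,0,0]],
    [0,[0.2,0,0],[0,0,0]],
  ],
)

```text
clock: 7.52
position: [480.0, 129.7, 47.7]
ee_rot: [0.998, 0.069, -0.0, 0.0]
contact_force: [-2.1, -0.9, 6.2]
gripper_width: 0.1
grasp_force: 2.8
```

```bash
cat >> h.py <<'E'
def tilex(f):
    "tile far edge in box x from wrist picture (world edge point projected)"
    s,d=snap('wrist',f);r=R.from_quat(s['ee_rot']);T=d['tool_from_camera'];i=np.linalg.inv(d['intrinsics'])
    ax=np.array([.9906,.1368,0]);c=np.array([514,134.6,0]);o=r.apply(T[:3,3])+s['position']
    for u in (285,320,355):
        col=d['img'][:,u,2].astype(int);w=np.where(col>150)[0]  # blue channel: tile white, wood not
        if len(w)==0: print('none');continue
        a=r.apply(T[:3,:3]@(i@[u,w[0],1]));p=o+a*(46-o[2])/a[2];print(u,w[0],'edge',(p-c)@ax,'cent',(p-c)@ax-48)
    print('tip x',(s['position']-c)@ax,'pos',s['position'],'F',s['contact_force'])
E
python3 -c "
from h import *
tilex('w2')"
```

```text
285 162 edge 14.735498082256544 cent -33.26450191774346
320 162 edge 14.743166111515325 cent -33.25683388848468
355 162 edge 14.750833944630802 cent -33.2491660553692
tip x -34.374835919202376 pos [479.98 129.67  47.69] F [-2.06 -0.95  6.15]
```

jog_arm(
  plan=[
    [0,[0.015,0,0],[0,0,0]],
    [0,[0.05,0,0],[0,0,0]],
    [0,[0.09,0,0],[0,0,0]],
    [0,[0.13,0,0],[0,0,0]],
    [0,[0.17,0,0],[0,0,0]],
    [0,[0.19,0,0],[0,0,0]],
    [0,[0.2,0,0],[0,0,0]],
  ],
)

```text
clock: 8.45
position: [499.7, 132.4, 47.7]
ee_rot: [0.998, 0.069, -0.0, 0.0]
contact_force: [-1.2, 0.2, 6.0]
gripper_width: -0.0
grasp_force: 3.0
```

jog_arm(
  plan=[
    [0,[0.015,0,0],[0,0,0]],
    [0,[0.03,0,0],[0,0,0]],
    [0,[0.05,0,0],[0,0,0]],
    [0,[0.05,0,0],[0,0,0]],
  ],
)

```text
clock: 8.95
position: [504.8, 133.1, 47.7]
ee_rot: [0.998, 0.069, -0.0, 0.0]
contact_force: [-1.1, -0.8, 5.6]
gripper_width: 0.2
grasp_force: 2.7
```

jog_arm(
  plan=[
    [0,[0.015,0,0],[0,0,0]],
    [0,[0.03,0,0],[0,0,0]],
    [0,[0.04,0,0.001],[0,0,0]],
    [0,[0.04,0,0.001],[0,0,0]],
  ],
)

```text
clock: 9.45
position: [508.7, 133.6, 47.7]
ee_rot: [0.998, 0.069, -0.0, 0.0]
contact_force: [-1.9, -0.3, 5.6]
gripper_width: -0.4
grasp_force: 3.0
```

jog_arm(
  plan=[
    [0,[0.015,0,0.001],[0,0,0]],
    [0,[0.03,0,0.002],[0,0,0]],
    [0,[0.03,0,0.002],[0,0,0]],
  ],
)

```text
clock: 9.82
position: [512.0, 134.2, 47.7]
ee_rot: [0.998, 0.069, 0.0, 0.0]
contact_force: [-1.2, -0.2, 5.8]
gripper_width: 0.2
grasp_force: 3.2
```

jog_arm(
  plan=[
    [0,[0.015,0,0.001],[0,0,0]],
    [0,[0.03,0,0.002],[0,0,0]],
    [0,[0.04,0,0.002],[0,0,0]],
    [0,[0.04,0,0.002],[0,0,0]],
  ],
)

```text
clock: 10.32
position: [515.9, 134.7, 47.5]
ee_rot: [0.998, 0.069, 0.0, 0.0]
contact_force: [0.0, -1.2, 6.7]
gripper_width: -0.0
grasp_force: 3.3
```

jog_arm(
  plan=[
    [0,[0.015,0,0.001],[0,0,0]],
    [0,[0.03,0,0.002],[0,0,0]],
    [0,[0.03,0,0.002],[0,0,0]],
  ],
)

```text
clock: 10.7
position: [518.9, 135.2, 47.4]
ee_rot: [0.998, 0.069, 0.0, 0.0]
contact_force: [-1.6, -1.3, 6.6]
gripper_width: 0.1
grasp_force: 3.4
```

jog_arm(
  plan=[
    [0,[0.015,0,0.001],[0,0,0]],
    [0,[0.03,0,0.001],[0,0,0]],
    [0,[0.05,0,0.002],[0,0,0]],
    [0,[0.05,0,0.002],[0,0,0]],
  ],
)

```text
clock: 11.2
position: [523.9, 135.9, 47.2]
ee_rot: [0.998, 0.069, 0.0, 0.0]
contact_force: [-1.3, -0.5, 7.7]
gripper_width: 0.2
grasp_force: 3.4
```

```bash
python3 -c "
from h import *
tilex('w3')"
```

```text
285 161 edge 59.679033350004715 cent 11.679033350004715
320 161 edge 59.69153775858627 cent 11.691537758586271
355 161 edge 59.70404153859613 cent 11.70404153859613
tip x 10.011627894151696 pos [523.93 135.86  47.18] F [-1.26 -0.46  7.66]
```

jog_arm(
  plan=[
    [0,[0.015,0,0],[0,0,0]],
    [0,[0.03,0,0],[0,0,0]],
    [0,[0.05,0,0],[0,0,0]],
    [0,[0.05,0,0],[0,0,0]],
  ],
)

```text
clock: 11.75
position: [528.9, 136.5, 47.1]
ee_rot: [0.998, 0.069, 0.0, 0.0]
contact_force: [-1.3, -0.4, 6.0]
gripper_width: -0.6
grasp_force: 3.1
```

jog_arm(
  plan=[
    [0,[0.015,0,0],[0,0,0]],
    [0,[0.03,0,0.001],[0,0,0]],
    [0,[0.05,0,0.001],[0,0,0]],
    [0,[0.05,0,0.001],[0,0,0]],
  ],
)

```text
clock: 12.25
position: [533.8, 137.2, 46.9]
ee_rot: [0.998, 0.069, 0.0, 0.0]
contact_force: [-1.1, -0.6, 6.1]
gripper_width: -0.3
grasp_force: 3.0
```

Tip is at box x 20; the force is steady.

jog_arm(
  plan=[
    [0,[0.015,0,0],[0,0,0]],
    [0,[0.03,0,0.001],[0,0,0]],
    [0,[0.05,0,0.002],[0,0,0]],
    [0,[0.05,0,0.002],[0,0,0]],
  ],
)

```text
clock: 12.75
position: [538.7, 137.8, 46.8]
ee_rot: [0.998, 0.069, 0.0, 0.0]
contact_force: [-1.2, 0.3, 6.1]
gripper_width: 0.0
grasp_force: 3.1
```

jog_arm(
  plan=[
    [0,[0.015,0,0],[0,0,0]],
    [0,[0.03,0,0.001],[0,0,0]],
    [0,[0.05,0,0.001],[0,0,0]],
    [0,[0.05,0,0.001],[0,0,0]],
  ],
)

```text
clock: 13.25
position: [543.6, 138.5, 46.6]
ee_rot: [0.998, 0.069, 0.0, 0.0]
contact_force: [-2.4, -0.8, 6.2]
gripper_width: -0.1
grasp_force: 3.0
```

jog_arm(
  plan=[
    [0,[0.015,0,0],[0,0,0]],
    [0,[0.03,0,0.001],[0,0,0]],
    [0,[0.05,0,0.001],[0,0,0]],
    [0,[0.05,0,0.001],[0,0,0]],
  ],
)

```text
clock: 13.75
position: [548.6, 139.2, 46.5]
ee_rot: [0.998, 0.069, 0.0, 0.0]
contact_force: [-2.2, -0.8, 5.2]
gripper_width: 0.0
grasp_force: 2.9
```

jog_arm(
  plan=[
    [0,[0.015,0,0],[0,0,0]],
    [0,[0.03,0,0.002],[0,0,0]],
    [0,[0.03,0,0.002],[0,0,0]],
  ],
)

```text
clock: 14.12
position: [551.5, 139.6, 46.5]
ee_rot: [0.998, 0.069, 0.0, 0.0]
contact_force: [-2.1, -0.9, 7.4]
gripper_width: 0.3
grasp_force: 3.2
```

jog_arm(
  plan=[
    [0,[0.015,0,0],[0,0,0]],
    [0,[0.03,0,0.001],[0,0,0]],
    [0,[0.03,0,0.001],[0,0,0]],
  ],
)

```text
clock: 14.5
position: [554.5, 140.0, 46.4]
ee_rot: [0.998, 0.069, 0.0, 0.0]
contact_force: [-2.5, -0.6, 6.5]
gripper_width: -0.1
grasp_force: 3.3
```

jog_arm(
  plan=[
    [0,[0.015,0,0],[0,0,0]],
    [0,[0.03,0,0],[0,0,0]],
    [0,[0.03,0,0],[0,0,0]],
  ],
)

```text
clock: 14.88
position: [557.2, 140.4, 45.2]
ee_rot: [0.998, 0.069, -0.0, 0.0]
contact_force: [0.2, -0.4, -0.4]
gripper_width: 0.2
grasp_force: 0.0
```

jog_arm(
  plan=[
    [0,[0.015,0,0],[0,0,0]],
    [0,[0.03,0,0],[0,0,0]],
    [0,[0.03,0,0],[0,0,0]],
  ],
)

```text
clock: 15.25
position: [560.3, 140.9, 45.7]
ee_rot: [0.998, 0.069, 0.0, -0.0]
contact_force: [-0.3, -0.4, 0.3]
gripper_width: -0.3
grasp_force: 0.0
```

```bash
python3 -c "
from h import *
tilex('w4')"
```

```text
285 172 edge 91.42910304399447 cent 43.42910304399447
320 172 edge 91.43496227308665 cent 43.434962273086654
355 172 edge 91.44082103688172 cent 43.440821036881715
tip x 46.77161590305483 pos [560.34 140.92  45.74] F [-0.32 -0.4   0.31]
```

The tile has dropped onto the ledge and contact is lost. I'll follow it down by feel.

jog_arm(
  plan=[
    [0,[0,0,0.003],[0,0,0]],
    [0,[0,0,0.005],[0,0,0]],
    [0,[0,0,0.005],[0,0,0]],
  ],
)

```text
clock: 15.68
position: [560.2, 140.9, 45.3]
ee_rot: [0.998, 0.069, -0.0, -0.0]
contact_force: [0.3, 0.0, 0.9]
gripper_width: -0.3
grasp_force: 0.0
```

jog_arm(
  plan=[
    [0,[0,0,0.003],[0,0,0]],
    [0,[0,0,0.003],[0,0,0]],
    [0,[0,0,0.003],[0,0,0]],
  ],
)

```text
clock: 16.05
position: [560.2, 140.9, 45.0]
ee_rot: [0.998, 0.069, -0.0, 0.0]
contact_force: [0.7, 0.4, 0.3]
gripper_width: -0.0
grasp_force: 0.0
```

jog_arm(
  plan=[
    [0,[0,0,0.003],[0,0,0]],
    [0,[0,0,0.003],[0,0,0]],
    [0,[0,0,0.003],[0,0,0]],
  ],
)

```text
clock: 16.42
position: [560.2, 140.9, 44.7]
ee_rot: [0.998, 0.069, 0.0, 0.0]
contact_force: [-0.5, -0.3, 0.1]
gripper_width: 0.1
grasp_force: 0.0
```

jog_arm(
  plan=[
    [0,[0,0,0.003],[0,0,0]],
    [0,[0,0,0.003],[0,0,0]],
    [0,[0,0,0.003],[0,0,0]],
  ],
)

```text
clock: 16.8
position: [560.3, 140.9, 44.6]
ee_rot: [0.998, 0.069, 0.0, -0.0]
contact_force: [-0.5, 0.2, 1.4]
gripper_width: -0.3
grasp_force: 0.9
```

jog_arm(
  plan=[
    [0,[0,0,0.002],[0,0,0]],
    [0,[0,0,0.002],[0,0,0]],
    [0,[0,0,0.002],[0,0,0]],
  ],
)

```text
clock: 17.18
position: [560.3, 140.9, 44.4]
ee_rot: [0.998, 0.069, 0.0, -0.0]
contact_force: [-0.8, -0.3, 3.7]
gripper_width: 0.1
grasp_force: 1.9
```

jog_arm(
  plan=[
    [0,[0,0,0.002],[0,0,0]],
    [0,[0,0,0.002],[0,0,0]],
    [0,[0,0,0.002],[0,0,0]],
  ],
)

```text
clock: 17.55
position: [560.3, 140.9, 44.3]
ee_rot: [0.998, 0.069, 0.0, 0.0]
contact_force: [-2.8, -0.2, 5.3]
gripper_width: -0.2
grasp_force: 2.6
```

jog_arm(
  plan=[
    [0,[0.015,0,0],[0,0,0]],
    [0,[0.04,0,0],[0,0,0]],
    [0,[0.06,0,0],[0,0,0]],
    [0,[0.08,0,0],[0,0,0]],
    [0,[0.09,0,0],[0,0,0]],
    [0,[0.09,0,0],[0,0,0]],
  ],
)

```text
clock: 18.3
position: [569.2, 142.1, 44.3]
ee_rot: [0.998, 0.069, 0.0, 0.0]
contact_force: [-1.4, -1.3, 4.6]
gripper_width: 0.1
grasp_force: 2.5
```

jog_arm(
  plan=[
    [0,[0.01,0,0],[0,0,0]],
    [0,[0.02,0,0],[0,0,0]],
    [0,[0.03,0,0],[0,0,0]],
    [0,[0.03,0,0],[0,0,0]],
  ],
)

```text
clock: 18.8
position: [572.1, 142.5, 44.3]
ee_rot: [0.998, 0.069, 0.0, 0.0]
contact_force: [-2.0, -1.1, 4.9]
gripper_width: 0.1
grasp_force: 2.5
```

```bash
python3 -c "
from h import *
tilex('w5')"
```

```text
285 0 edge 174.2006879458911 cent 126.2006879458911
320 20 edge 167.05721384238606 cent 119.05721384238606
355 35 edge 161.5407284077078 cent 113.5407284077078
tip x 58.66771031429094 pos [572.14 142.47  44.3 ] F [-1.96 -1.07  4.94]
```

jog_arm(
  plan=[
    [0,[0.01,0,0],[0,0,0]],
    [0,[0.02,0,0],[0,0,0]],
    [0,[0.02,0,0],[0,0,0]],
  ],
)

```text
clock: 19.23
position: [573.8, 142.7, 44.3]
ee_rot: [0.998, 0.069, -0.0, 0.0]
contact_force: [-2.6, 0.1, 4.8]
gripper_width: 0.0
grasp_force: 2.7
```

```bash
python3 -c "
from h import *
s,d=snap('wrist','w6');print(s['contact_force'])
cv2.imwrite('pics/w6c.png',cv2.resize(d['img'][100:260,220:420,::-1],None,fx=3.5,fy=3.5,interpolation=cv2.INTER_CUBIC))"
```

```text
[-2.64  0.06  4.76]
```

View pics/w6c.png

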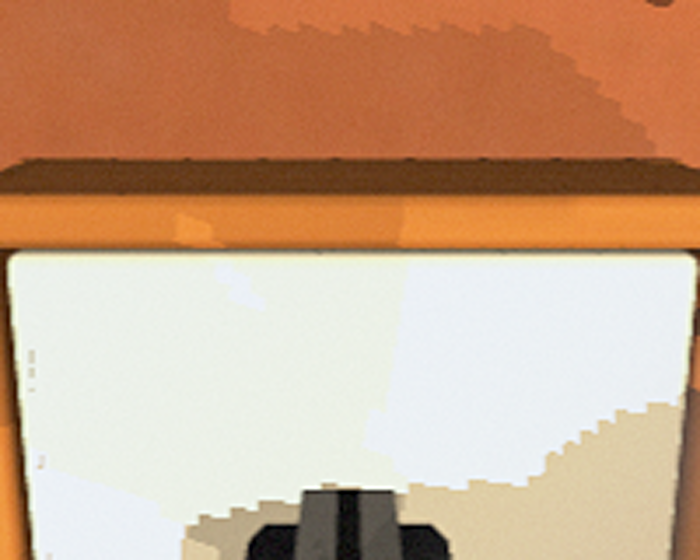

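The tile edge (crop row about 250) seems to touch the lip. One more small push to make sure it is fully home.

jog_arm(
  plan=[
    [0,[0.01,0,0],[0,0,0]],
    [0,[0.02,0,0],[0,0,0]],
    [0,[0.03,0,0],[0,0,0]],
    [0,[0.03,0,0],[0,0,0]],
  ],
)

```text
clock: 19.77
position: [576.5, 142.9, 44.2]
ee_rot: [0.998, 0.069, -0.001, 0.0]
contact_force: [-2.7, -0.0, 6.3]
gripper_width: -0.2
grasp_force: 2.9
```

```bash
python3 -c "
from h import *
s,d=snap('wrist','w7');print(s['contact_force'],s['position'])
for f in ('w6','w7'):
    d=np.load('pics/'+f+'.npz');r=R.from_quat(d['rot']);T=d['tool_from_camera'];i=np.linalg.inv(d['intrinsics'])
    c=d['img'][150:190,300].astype(int);w=150+np.where(c[:,2]>150)[0][0]
    a=r.apply(T[:3,:3]@(i@[300,w,1]));o=r.apply(T[:3,3])+d['pos'];p=o+a*(44.5-o[2])/a[2];print(w,p,(p-[514,134.6,0])@[.9906,.1368,0])"
```

```text
[-2.67 -0.02  6.27] [576.52 142.95  44.23]
173 [616.32 157.73  44.5 ] 104.52296203336823
178 [616.63 157.73  44.5 ] 104.83247379036773
```

Fingers slipped while the tile stayed put, so it is home. Lifting off and heading to the salt.

jog_arm(
  plan=[
    [0,[0,0,-0.03],[0,0,0]],
    [0,[0,0,-0.3],[0,0,0]],
    [0,[0,0,-0.7],[0,0,0]],
    [0,[0,0,-1],[0,0,0]],
    [0,[0,0,-1],[0,0,0]],
  ],
)

```text
clock: 20.45
position: [578.7, 144.0, 146.6]
ee_rot: [0.998, 0.069, 0.003, -0.001]
contact_force: [-0.4, 0.6, -0.2]
gripper_width: 0.1
grasp_force: 0.0
```

jog_arm(
  plan=[
    [85,[0,0.4,-0.3],[0,0,0]],
    [85,[-0.2,0.9,-0.6],[0,0,0]],
    [85,[-0.4,1,-0.8],[0,0,0]],
    [85,[-0.4,1,-0.8],[0,0,0]],
  ],
)

```text
clock: 20.95
position: [550.9, 37.8, 224.8]
ee_rot: [0.998, 0.068, 0.001, -0.0]
contact_force: [0.8, -0.5, 0.2]
gripper_width: 72.5
grasp_force: 0.0
```

jog_arm(
  plan=[
    [85,[0,0.5,0],[0,0,0]],
    [85,[-0.1,1,0],[0,0,0]],
    [85,[-0.1,1,0],[0,0,0]],
    [85,[-0.1,1,0],[0,0,0]],
  ],
)

```text
clock: 21.45
position: [554.9, -61.3, 222.4]
ee_rot: [0.998, 0.069, -0.001, -0.0]
contact_force: [1.0, 0.5, 0.3]
gripper_width: 84.7
grasp_force: 0.0
```

jog_arm(
  plan=[
    [85,[0,0.5,0],[0,0,0]],
    [85,[-0.1,1,0],[0,0,0]],
    [85,[-0.1,1,0],[0,0,0]],
    [85,[-0.1,1,0],[0,0,0]],
  ],
)

```text
clock: 21.95
position: [559.0, -161.1, 223.3]
ee_rot: [0.998, 0.069, -0.0, -0.0]
contact_force: [-0.6, -0.1, 0.1]
gripper_width: 85.0
grasp_force: 0.0
```

```bash
python3 -c "
from h import *
to(560,-199,220,7.86)
snap('wrist','w8');snap('scene','s2')"
```

```text
clock 21.95 pos [ 559.01 -161.11  223.33] F [-0.62 -0.08  0.07] w 85.02520088658461 grip 0.0
shift [-0.04  0.38  0.03] turn [-0.  0.  0.]
```

View pics/w8.png

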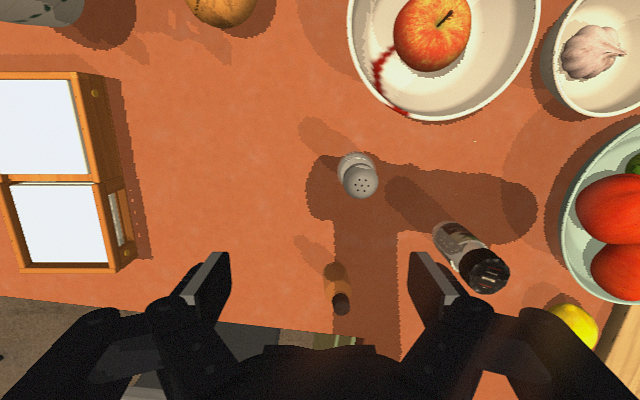

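The wrist view shows the salt cap at (361,182), the spice jar at (490,272) and the bottle at (341,303). The moved tile is at (45,125), against the lip. Now to locate the salt.

```bash
python3 -c "
from h import *
for u,v in [(361,182),(490,272),(341,303),(45,125)]: print(px('w8',u,v))
for f,S in (('w8',(slice(120,240),slice(310,420))),('t1',(slice(130,185),slice(345,395))),('s2',(slice(160,240),slice(350,410)))):
    d=np.load('pics/'+f+'.npz');v,u=np.mgrid[S];z=d['range_z'][v,u];K=d['intrinsics']
    P=np.stack([(u-K[0,2])/K[0,0]*z,(v-K[1,2])/K[1,1]*z,z],-1).reshape(-1,3)
    if 'extrinsics' in d: E=d['extrinsics'];P=P@E[:3,:3].T+E[:3,3]
    else:
        T=d['tool_from_camera'];P=R.from_quat(d['rot']).apply(P@T[:3,:3].T+T[:3,3])+d['pos']
    P=P[np.hypot(P[:,0]-560,P[:,1]+200)<45]
    for a,b in ((12,66),(84,95)):
        q=P[(P[:,2]>a)&(P[:,2]<b)]
        if len(q)<10: print(f,a,'few');continue
        from scipy.optimize import least_squares
        g=least_squares(lambda c:np.hypot(*(q[:,:2]-c).T)-22,q[:,:2].mean(0),loss='soft_l1')
        print(f,a,len(q),q[:,:2].min(0),q[:,:2].max(0),'mean',q.mean(0),'fit22',g.x if a==12 else '')
"
```

```text
[ 571.4  -198.97   88.42]
[ 504.46 -335.25  105.36]
[ 433.01 -202.78   81.06]
[576.04 126.39  44.34]
w8 12 496 [ 554.35 -220.25] [ 591.53 -180.37] mean [ 581.56 -194.23   44.79] fit22 [ 566.78 -203.41]
w8 84 592 [ 555.29 -213.76] [ 582.8  -187.44] mean [ 569.6  -200.2    86.95] fit22 
t1 12 203 [ 547.11 -221.37] [ 581.83 -179.14] mean [ 556.02 -195.6    42.73] fit22 [ 571.93 -201.26]
t1 84 145 [ 553.44 -212.75] [ 581.47 -185.46] mean [ 567.42 -198.79   87.08] fit22 
s2 12 407 [ 544.05 -224.52] [ 574.52 -183.94] mean [ 554.23 -207.6    38.85] fit22 [ 570.86 -200.49]
s2 84 52 [ 551.67 -211.34] [ 578.74 -189.91] mean [ 564.24 -201.38   86.22] fit22
```

jog_arm(
  plan=[
    [85,[0.02,0.2,0.2],[0,0,0]],
    [85,[0.046,0.4,0.6],[0,0,0]],
    [85,[0.046,0.4,0.96],[0,0,0]],
    [85,[0.046,0.4,0.96],[0,0,0]],
    [85,[0.046,0.4,0.96],[0,0,0]],
  ],
)

```text
clock: 22.68
position: [569.7, -201.4, 128.8]
ee_rot: [0.998, 0.069, 0.001, 0.0]
contact_force: [1.4, -0.1, 0.1]
gripper_width: 85.1
grasp_force: 0.0
```

```bash
python3 -c "
from h import *
to(569,-200,27,7.86)"
```

```text
clock 22.675 pos [ 569.69 -201.37  128.82] F [ 1.37 -0.09  0.13] w 85.09581596043978 grip 0.0
shift [-0.01 -0.02  1.02] turn [ 0. -0.  0.]
```

jog_arm(
  plan=[
    [85,[0,-0.015,0.3],[0,0,0]],
    [85,[0,-0.015,0.6],[0,0,0]],
    [85,[0,-0.015,0.85],[0,0,0]],
    [85,[0,-0.015,1],[0,0,0]],
    [85,[0,-0.015,1],[0,0,0]],
    [85,[0,-0.015,1],[0,0,0]],
  ],
)

```text
clock: 23.42
position: [569.8, -199.8, 29.5]
ee_rot: [0.998, 0.069, 0.001, 0.0]
contact_force: [-0.4, 0.5, 0.0]
gripper_width: 84.9
grasp_force: 0.0
```

jog_arm(
  plan=[
    [60,[0,0,0],[0,0,0]],
    [50,[0,0,0],[0,0,0]],
    [46,[0,0,0],[0,0,0]],
    [44,[0,0,0],[0,0,0]],
    [40,[0,0,0],[0,0,0]],
    [36,[0,0,0],[0,0,0]],
    [36,[0,0,0],[0,0,0]],
    [36,[0,0,0],[0,0,0]],
  ],
)

```text
clock: 24.42
position: [569.0, -200.0, 28.9]
ee_rot: [0.998, 0.069, 0.0, 0.0]
contact_force: [-1.3, -0.4, 5.2]
gripper_width: 37.9
grasp_force: 59.3
```

```bash
python3 -c "
from h import *
snap('wrist','w9');s,d=snap('scene','s3')
w=np.load('pics/w9.npz')['img']
a=cv2.resize(d['img'][110:270,320:480,::-1],(400,400),interpolation=cv2.INTER_CUBIC);b=cv2.resize(w[120:320,220:420,::-1],(400,400),interpolation=cv2.INTER_CUBIC)
cv2.imwrite('pics/g.png',np.hstack([a,b]))"
```

```text
(no output)
```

View pics/g.png

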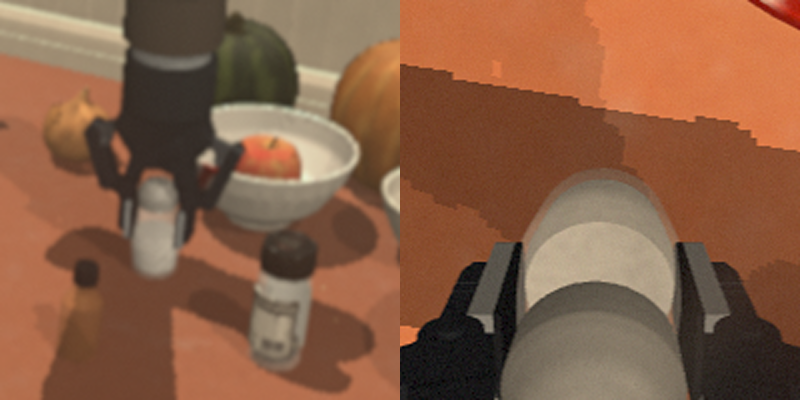

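The scene view shows the shaker between the pads, upright and clear of the other jars. Lifting.

jog_arm(
  plan=[
    [36,[0,0,-0.03],[0,0,0]],
    [36,[0,0,-0.1],[0,0,0]],
    [36,[0,0,-0.25],[0,0,0]],
    [36,[0,0,-0.5],[0,0,0]],
    [36,[0,0,-0.8],[0,0,0]],
    [36,[0,0,-1],[0,0,0]],
    [36,[0,0,-1],[0,0,0]],
  ],
)

```text
clock: 25.4
position: [569.9, -199.8, 130.6]
ee_rot: [0.998, 0.069, 0.003, 0.0]
contact_force: [-0.2, 0.0, -1.1]
gripper_width: 37.8
grasp_force: 59.6
```

```bash
python3 -c "
from h import *
s,d=snap('scene','s4');snap('wrist','w10');t,e=snap('top','t2');print(s['contact_force'],s['gripper_width'],s['position'])
w=np.load('pics/w10.npz')['img']
a=cv2.resize(d['img'][70:230,320:480,::-1],(400,400),interpolation=cv2.INTER_CUBIC);b=cv2.resize(w[120:320,220:420,::-1],(400,400),interpolation=cv2.INTER_CUBIC)
cv2.imwrite('pics/g2.png',np.hstack([a,b]))"
```

```text
[-0.22  0.04 -1.1 ] 37.82802862046623 [ 569.86 -199.77  130.63]
```

View pics/g2.png

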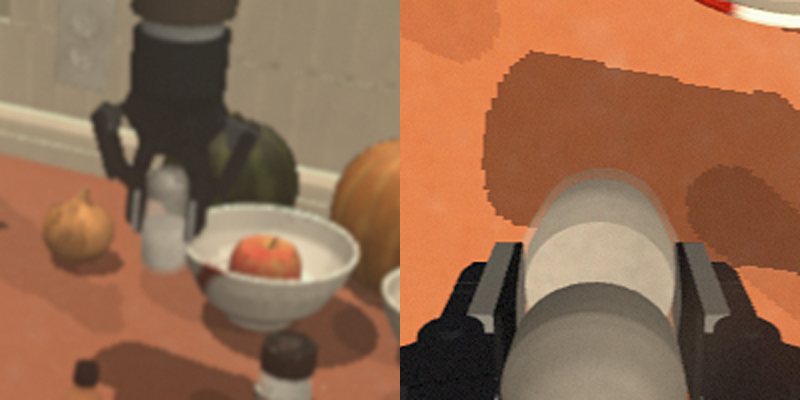

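jog_arm(
  plan=[
    [36,[0.013,-0.1,0],[0,0,0]],
    [36,[0.05,-0.35,0],[0,0,0]],
    [36,[0.08,-0.62,0],[0,0,0]],
    [36,[0.113,-0.847,0],[0,0,0]],
  ],
)

```text
clock: 26.05
position: [567.6, -112.8, 127.1]
ee_rot: [0.998, 0.069, -0.001, -0.0]
contact_force: [0.4, 0.2, -1.3]
gripper_width: 37.9
grasp_force: 59.6
```

jog_arm(
  plan=[
    [36,[0.037,-0.28,0],[0,0,0]],
    [36,[0.075,-0.56,0],[0,0,0]],
    [36,[0.113,-0.847,0],[0,0,0]],
  ],
)

```text
clock: 26.42
position: [567.2, -27.4, 127.2]
ee_rot: [0.998, 0.069, -0.001, 0.0]
contact_force: [0.6, -0.2, -1.7]
gripper_width: 38.1
grasp_force: 59.6
```

jog_arm(
  plan=[
    [36,[0.037,-0.28,0],[0,0,0]],
    [36,[0.075,-0.56,0],[0,0,0]],
    [36,[0.113,-0.847,0],[0,0,0]],
  ],
)

```text
clock: 26.8
position: [566.6, 58.0, 127.2]
ee_rot: [0.998, 0.069, -0.001, 0.0]
contact_force: [0.2, 0.6, -1.2]
gripper_width: 38.0
grasp_force: 59.6
```

jog_arm(
  plan=[
    [36,[0.037,-0.28,0],[0,0,0]],
    [36,[0.075,-0.56,0],[0,0,0]],
    [36,[0.1,-0.76,0],[0,0,0]],
    [36,[0.113,-0.847,0],[0,0,0]],
    [36,[0.113,-0.847,0],[0,0,0]],
    [36,[0.113,-0.847,0],[0,0,0]],
  ],
)

```text
clock: 27.55
position: [566.8, 141.4, 127.9]
ee_rot: [0.998, 0.068, -0.0, 0.0]
contact_force: [0.1, -0.7, -1.6]
gripper_width: 38.3
grasp_force: 59.6
```

```bash
python3 -c "
from h import *
to(568.5,142,76,7.86)"
```

```text
clock 27.55 pos [566.79 141.41 127.91] F [ 0.12 -0.74 -1.62] w 38.27848775663295 grip 59.64837650419213
shift [ 0.02 -0.    0.52] turn [ 0.  0. -0.]
```

jog_arm(
  plan=[
    [36,[0.01,0,0.1],[0,0,0]],
    [36,[0.018,0,0.25],[0,0,0]],
    [36,[0.018,0,0.4],[0,0,0]],
    [36,[0.018,0,0.47],[0,0,0]],
    [36,[0.018,0,0.5],[0,0,0]],
    [36,[0.018,0,0.5],[0,0,0]],
    [36,[0.018,0,0.5],[0,0,0]],
    [36,[0.018,0,0.5],[0,0,0]],
  ],
)

```text
clock: 28.55
position: [568.9, 142.5, 78.5]
ee_rot: [0.998, 0.069, 0.0, -0.0]
contact_force: [-0.1, 0.3, -0.6]
gripper_width: 37.8
grasp_force: 59.7
```

jog_arm(
  plan=[
    [36,[0,0,0.005],[0,0,0]],
    [36,[0,0,0.01],[0,0,0]],
    [36,[0,0,0.015],[0,0,0]],
    [36,[0,0,0.02],[0,0,0]],
    [36,[0,0,0.02],[0,0,0]],
    [36,[0,0,0.02],[0,0,0]],
  ],
)

```text
clock: 29.3
position: [568.7, 142.4, 76.0]
ee_rot: [0.998, 0.069, 0.0, 0.0]
contact_force: [-0.1, -0.5, -1.0]
gripper_width: 38.0
grasp_force: 59.7
```

jog_arm(
  plan=[
    [36,[0,0,0.005],[0,0,0]],
    [36,[0,0,0.005],[0,0,0]],
    [36,[0,0,0.005],[0,0,0]],
  ],
)

```text
clock: 29.68
position: [568.7, 142.4, 75.5]
ee_rot: [0.998, 0.069, -0.0, 0.0]
contact_force: [-0.5, -0.3, -0.2]
gripper_width: 38.1
grasp_force: 59.7
```

jog_arm(
  plan=[
    [36,[0,0,0.005],[0,0,0]],
    [36,[0,0,0.005],[0,0,0]],
    [36,[0,0,0.005],[0,0,0]],
  ],
)

```text
clock: 30.05
position: [568.7, 142.4, 75.0]
ee_rot: [0.998, 0.069, -0.0, 0.0]
contact_force: [0.3, 0.0, -2.3]
gripper_width: 38.3
grasp_force: 59.7
```

jog_arm(
  plan=[
    [36,[0,0,0.005],[0,0,0]],
    [36,[0,0,0.005],[0,0,0]],
    [36,[0,0,0.005],[0,0,0]],
  ],
)

```text
clock: 30.42
position: [568.7, 142.4, 74.5]
ee_rot: [0.998, 0.069, 0.0, 0.0]
contact_force: [0.4, -0.9, -1.0]
gripper_width: 38.4
grasp_force: 59.7
```

jog_arm(
  plan=[
    [36,[0,0,0.003],[0,0,0]],
    [36,[0,0,0.003],[0,0,0]],
    [36,[0,0,0.003],[0,0,0]],
  ],
)

```text
clock: 30.8
position: [568.7, 142.4, 74.2]
ee_rot: [0.998, 0.069, 0.0, 0.0]
contact_force: [-0.3, 0.4, -1.8]
gripper_width: 38.0
grasp_force: 59.7
```

jog_arm(
  plan=[
    [36,[0,0,0.003],[0,0,0]],
    [36,[0,0,0.003],[0,0,0]],
    [36,[0,0,0.003],[0,0,0]],
  ],
)

```text
clock: 31.18
position: [568.7, 142.4, 73.9]
ee_rot: [0.998, 0.069, 0.0, 0.0]
contact_force: [-0.4, -1.4, -0.5]
gripper_width: 37.9
grasp_force: 59.7
```

jog_arm(
  plan=[
    [36,[0,0,0.003],[0,0,0]],
    [36,[0,0,0.003],[0,0,0]],
    [36,[0,0,0.003],[0,0,0]],
  ],
)

```text
clock: 31.55
position: [568.7, 142.4, 73.6]
ee_rot: [0.998, 0.069, 0.0, -0.0]
contact_force: [-0.2, -0.6, -0.6]
gripper_width: 38.1
grasp_force: 59.7
```

jog_arm(
  plan=[
    [36,[0,0,0.003],[0,0,0]],
    [36,[0,0,0.003],[0,0,0]],
    [36,[0,0,0.003],[0,0,0]],
  ],
)

```text
clock: 31.92
position: [568.8, 142.4, 73.4]
ee_rot: [0.998, 0.069, 0.0, -0.0]
contact_force: [0.1, -0.6, 0.1]
gripper_width: 38.1
grasp_force: 59.8
```

jog_arm(
  plan=[
    [36,[0,0,0.002],[0,0,0]],
    [36,[0,0,0.002],[0,0,0]],
    [36,[0,0,0.002],[0,0,0]],
  ],
)

```text
clock: 32.3
position: [568.8, 142.4, 73.3]
ee_rot: [0.998, 0.069, 0.0, -0.0]
contact_force: [-0.4, 0.6, 0.8]
gripper_width: 37.7
grasp_force: 60.0
```

jog_arm(
  plan=[
    [36,[0,0,0.002],[0,0,0]],
    [36,[0,0,0.002],[0,0,0]],
    [36,[0,0,0.002],[0,0,0]],
  ],
)

```text
clock: 32.67
position: [568.9, 142.4, 73.2]
ee_rot: [0.998, 0.069, 0.0, -0.0]
contact_force: [-0.9, -0.2, 1.8]
gripper_width: 38.3
grasp_force: 60.3
```

Contact is light, about 3 N. Releasing gently, then up and away.

jog_arm(
  plan=[
    [38,[0,0,0],[0,0,0]],
    [42,[0,0,0],[0,0,0]],
    [46,[0,0,0],[0,0,0]],
    [52,[0,0,0],[0,0,0]],
    [65,[0,0,0],[0,0,0]],
    [80,[0,0,0],[0,0,0]],
    [80,[0,0,0],[0,0,0]],
    [80,[0,0,0],[0,0,0]],
  ],
)

```text
clock: 33.67
position: [568.7, 142.4, 72.9]
ee_rot: [0.998, 0.069, 0.0, -0.0]
contact_force: [0.1, 0.2, 0.0]
gripper_width: 80.0
grasp_force: 0.0
```

jog_arm(
  plan=[
    [80,[0,0,-0.05],[0,0,0]],
    [80,[0,0,-0.2],[0,0,0]],
    [80,[0,0,-0.45],[0,0,0]],
    [80,[0,0,-0.75],[0,0,0]],
    [80,[0,0,-1],[0,0,0]],
    [80,[0,0,-1],[0,0,0]],
  ],
)

```text
clock: 34.42
position: [570.2, 143.0, 176.5]
ee_rot: [0.998, 0.069, 0.003, -0.001]
contact_force: [-0.2, -0.8, -0.3]
gripper_width: 80.1
grasp_force: 0.0
```

jog_arm(
  plan=[
    [80,[-0.3,0,-0.3],[0,0,0]],
    [80,[-0.7,0,-0.5],[0,0,0]],
    [80,[-1,0,-0.5],[0,0,0]],
    [80,[-1,0,-0.5],[0,0,0]],
  ],
)

```text
clock: 34.92
position: [467.7, 128.1, 223.2]
ee_rot: [0.998, 0.069, -0.0, -0.0]
contact_force: [0.7, 0.3, 1.0]
gripper_width: 80.1
grasp_force: 0.0
```

```bash
python3 -c "
from h import *
s,d=snap('wrist','w11');print(s['clock'],s['contact_force'],s['position'])"
```

```text
34.925 [0.67 0.32 0.98] [467.73 128.12 223.23]
```

View pics/w11.png

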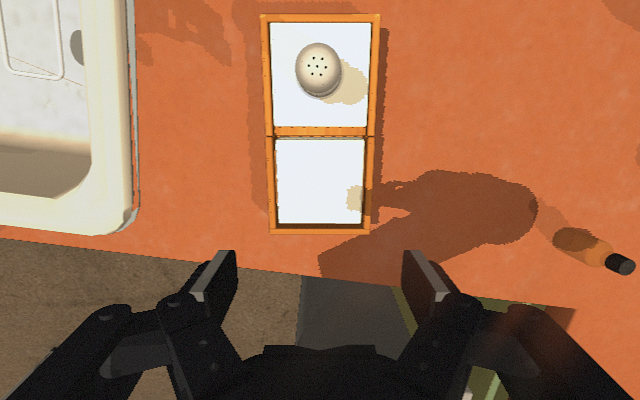

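The tile lies against the lip (rows 23–127). The salt stands upright in its middle at (318,68), and the stack below looks undisturbed.

```bash
python3 -c "
from bench import *
print(job_done())"
```

```text
the job is handed in; nothing more can be done
None
```

I slid the top tile onto the ledge, home against the far lip, and set the salt shaker upright in the middle of it. The highest pressing force read was 7.7 N. The other tiles, the bottle and the spice jar were left alone. I handed the job in at about 35 s; no verdict was returned.

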